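# Tuck the key box's flap shut

## Task

Close the key box: fold its blue sprung flap over with a fingertip, keep it pressed flat, and push it along so that its free edge slides in beneath the steel lip as far as it goes, then let go, leaving it shut by itself. Only push and press: do not pinch the flap between the fingers or lift anything, and leave the other things on the console and in the box where they are.

Things in the scene. Friction and masses are not known exactly. Their poses are not given: they have to be found in the camera images.
- keybox: fixed open-topped wooden key box, 136 mm along its x, 150 mm along its y, walls 45 mm high and 6 mm thick. Origin at the centre of its underside on the console, z up; its +x points from the flap's hinge (side away from the lip) to the steel lip, and is the direction in which the flap folds over and then slides in.
- hinge_back (a point): fixed point on the box: middle of the hinge axis (along the box's y) when the slide reads 0, at (-58, 0, 49) mm in the box's frame. The hinge axis moves from here along the box's +x by the slide's value.
- flap (a joint): angle of the flap about its hinge, rad: 0 = folded over flat above the box, 1.57 = upright over the hinge, up to 2.0 = leaning back away from the box. A spring and friction in the hinge hold it at 1.3 to 1.8 at the start; let go folded but not tucked, it springs up to about 1 rad. Holding it flat takes about 0.05 N m (1 N at 50 mm from the hinge).
- runner (a joint): slide of hinge and flap together in slots along the box's +x, m: 0 = fully back (the start, within 2 mm), 0.014 = fully home (stop). Friction of about 4 N holds it wherever it is. At 0 the flat flap's edge is 4 mm short of the lip, at 0.014 it is 10 mm beneath it. If slid forward before it is flat, the edge lands on top of the lip and must be slid back first.
- lip_edge (a point): middle of the lower inner edge of the lip, a fixed steel bar across the end of the box: 150 mm along y, reaching 22 mm from here in the box's +x, 5 mm thick, underside 55 mm and top 60 mm above the console. The slot beneath it clears the flat flap's blue face by 3 mm: the flap must be within 0.03 rad of flat to enter.
- flap_edge (a point): middle of the flap's free edge, on its outer face, 100 mm from the hinge axis; moves with the flap.
- rib (a point): foot of the orange thumb rib on the blue face: middle of the rib's side that looks to the hinge, 59.5 mm from the hinge axis; moves with the flap. Its x points to the free edge, z out of the face. The rib is 70 mm long along the box's y, 6 mm wide, 7 mm high; a fingertip pressed on the flap between hinge and rib can push against it towards the lip.
- flap_outer: stiff blue outer plate of the flap, with the rib: 130 mm wide along the box's y, from 5 to 100 mm from the hinge axis, 3 mm thick. Origin on the hinge axis, x towards the free edge, z out of the blue face, which lies 3 mm outside the plane through the hinge axis and is uppermost when folded (52 mm above the console when flat).
- flap_inner: cream inner plate of the flap, 110 by 77 mm, 2.2 mm thick, set back 10 mm from the flap's edges; it faces the inside of the box. The flap counts as pinched when fingers press on this and the outer plate at once.
- key_cover: red hard silicone key cover, 70 x 38 x 14 mm, lying in the box; origin at the centre of its underside. Leave alone.
- multitool: closed steel multi-tool, 100 x 34 x 18 mm, lying beside the box. Leave alone.
- pump_head: white plastic bike pump head with a black lever, 82 x 28 mm, 34 mm high, lying beside the box. Leave alone.
- bowl: round stoneware bowl, 130 mm across, 55 mm high. Leave alone.
- mug: grey ceramic mug, 82 mm across, 95 mm high. Leave alone.

How it is judged (in metres and radians):
At the end, for the whole second after the job is handed in: The flap lies shut within 0.06 rad of flat, slid in at least 10 of its 14 mm with its edge at least 5 mm beneath the lip, and stays so with nothing touching it; every other thing is within 25 mm of its start (value of joint flap below 0.06 rad and value of joint runner above 0.01 m and x of flap_edge in the frame of lip_edge above 0.005 m and z of flap_edge in the frame of lip_edge below 0.002 m and not (velocity of joint flap above 0.05 rad/s or velocity of joint flap below -0.05 rad/s) and distance of each of key_cover, multitool, pump_head, bowl, mug from where it was at the start of the episode below 0.025 m).
It fails at once if a bystander is shoved, lifted or knocked over (moved more than 25 mm) (distance of any of key_cover, multitool, pump_head, bowl, mug from where it was at the start of the episode above 0.025 m).
It fails at once if the flap is pinched between the fingers (fingers press its inner and outer plate at once, over 1.5 N each) (contact force between the fingers and flap_inner above 1.5 N and contact force between the fingers and flap_outer above 1.5 N).
It also fails if it takes over 42 s, if anything falls off the work surface, if the arm or the gripper's body presses on something with over 40 N, if the wrist force passes 120 N, or if a joint passes its speed limit or range.

## Robot

A 6-joint arm with a two-finger parallel gripper is mounted at the origin on the work surface. World frame = base frame: x ahead of the robot, y to its left, z up, the work surface at z = 0. Lengths are in mm, angles in rad, forces in N, time in s.
With the tool pointing down it reaches from about 400 to 925 mm from the base axis. Payload 12.5 kg.
Tool frame: the origin (TCP) lies midway between the tips of the shut fingers; the grasp point (between the pads) lies 19 mm behind it (env.grip_depth is the distance from the TCP to the grasp point, in mm); z points along the fingers, y is the line along which they close (so a half turn about z gives the same grasp; the last joint's range is limited). The gripper opens to 95 mm and grips with 3 to 60 N. Pads are 20 mm wide; open, the fingers measure 119 mm over their backs; the gripper's body (75 mm by 180 mm) begins 59 mm behind the grasp point.
Start: joints at [-1.359, 0.491, 1.559, -0, 1.092, -0.106], TCP at [195.322, -593.714, 214.661] pointing down, gripper open.
Joint ranges: [-3.1, 3.1], [-0.84, 2.19], [0.05, 2.79], [-1.13, 4.28], [0.06, 2.93], [-2.69, 2.69]. Speed limits (rad/s): [2.22, 2.22, 2.79, 3.14, 3.14, 3.14].

## Interface

Orientations are given as [roll, pitch, yaw] about the fixed x, y, z axes, in that order (R = Rz(yaw) Ry(pitch) Rx(roll)).
In Python, from cell import monitor, viewer, order, env gives the robot as it stands.
- The arm moves only by the tool move_arm, never from a script. Its argument "moves" is one flat list of numbers, 4 for each row, row after row: the shift along the tool's x, y, z normalised to -1 to 1, where 1 is 0.15 m, then the turn about the tool's z normalised to -1 to 1, where 1 is pi/2 rad. A call has 1 to 10 rows; each row shifts and turns the commanded pose from where the row before left it, along the tool's axes as they then stand; what a row does not reach is not made up. A row lasts 1/8 s, in which the tool goes at most 62.5 mm and 10.7 degrees, less where a joint would pass 70% of its speed; a pose out of reach is approached as far as the arm can. A call with a number of a shift or a turn outside -1 to 1 is refused whole. A call with a gripper value outside its range is refused whole. "claw" is the finger opening in mm, from 0 to 95.1, set as the call begins (left out, the last holds). The fingers move at their own pace and stop on an object; the grip force is fixed at half the most. Time passes only in rows, so rows that do not move let the fingers close. It gives the time, the measured TCP pose, the force, the opening and the grip force at its end, in the units of the state.
- monitor.state(): the state, without advancing time (a new reading comes with each control period).
- viewer.read_camera(name): name is "side" or "top"; returns the picture (384x512x3 uint8, red, green, blue); there is no depth.
- viewer.camera_info(name): a dict with "K" (3x3 intrinsics, pixels), "camera_from_world" (4x4, takes a point from world to camera coordinates). Camera axes: x right, y down, z forward; pixel columns grow to the right and rows downward; lengths in mm; the calibration is good to about 2 mm. A picture is of the moment at which its call begins. camera_info takes no time and is no camera call.
- order.job_done(): hands the job in; it is judged then, once.
The state is a dict: "t": time; "joints": joint angles; "qvel": joint speeds; "tau": joint torques, N m; "eef_pos": TCP position; "tcp_rot": TCP orientation; "ft_force": force on the tool from outside, world axes, zero at the start; "moment": the same for the moment, N m; "opening": opening from 0.0 (shut) to 1.0 (fully open); "grip_force": force on a finger pad.
Only numpy, scipy, OpenCV 4.12 (cv2) and the standard library are available. Lean on these libraries where they do the work, as an engineer would, in place of code of your own. Each camera call takes 0.05 s, during which the arm holds its last target. There are 200 camera calls.

## Working session

There is one attempt and no reset: what is moved stays moved. The work goes in short steps, Python scripts to look and compute and a tool call to move; the robot and the scene stay as the last step left them, time stands still between calls to the robot, and variables do not carry over. Pictures are saved under pics/ and viewed, at most 10 in all, crops included, and the job is handed in when it is done.

Besides the shell and the picture viewer there is one more tool, called after "Emit:" by a JSON object that holds its "method" and its "body", one argument or row to a line. move_arm: Moves the arm, as the interface text tells. Scaled input: -1 to 1 covers 0.15 m each way for a shift and pi/2 rad each way for a turn. Its arguments: {"type":"object","properties":{"moves":{"type":"array"},"claw":{"type":"number"}},"required":["moves"]}

```bash
mkdir -p pics; python3 - <<'E'
from cell import monitor, viewer, order, env
import cv2, numpy as np
for n in ("side","top"):
    im=viewer.read_camera(n); cv2.imwrite(f"pics/{n}0.png",im[:,:,::-1]); i=viewer.camera_info(n)
    print(n,np.round(i["K"],1).tolist(),np.round(i["camera_from_world"],3).tolist())
s=monitor.state(); print(s)
E
```

```text
side [[461.4, 0.0, 258.7], [0.0, 461.4, 187.3], [0.0, 0.0, 1.0]] [[-0.885, -0.465, -0.02, 466.553], [-0.332, 0.661, -0.673, 227.853], [0.326, -0.59, -0.739, 1402.069], [0.0, 0.0, 0.0, 1.0]]
top [[486.7, 0.0, 249.3], [0.0, 486.7, 195.3], [0.0, 0.0, 1.0]] [[-0.025, -1.0, 0.01, 11.726], [-0.997, 0.024, -0.08, 545.868], [0.079, -0.012, -0.997, 1469.756], [0.0, 0.0, 0.0, 1.0]]
{'t': 0.1, 'joints': array([-1.35857849e+00,  4.91474218e-01,  1.55938707e+00,  4.14349787e-06,
        1.09169676e+00, -1.05612211e-01]), 'qvel': array([ 1.56278597e-03, -2.30058387e-04, -2.17666892e-03,  1.40414306e-03,
       -1.60293610e-06,  1.24238261e-03]), 'tau': array([ 4.43812169e-03, -6.13622904e+01, -2.58606756e+01,  6.94564800e-02,
        4.70355107e-02, -5.80599112e-05]), 'eef_pos': array([ 195.28632701, -593.48242408,  214.13624956]), 'tcp_rot': array([-3.14063303e+00, -1.05422285e-04,  3.17828081e-01]), 'ft_force': array([-0.04169934,  0.68695991, -1.06804189]), 'moment': array([-0.02524653,  0.03949301,  0.00092458]), 'grip_force': 0.0, 'opening': 0.9968747127213322}
```

View pics/side0.png

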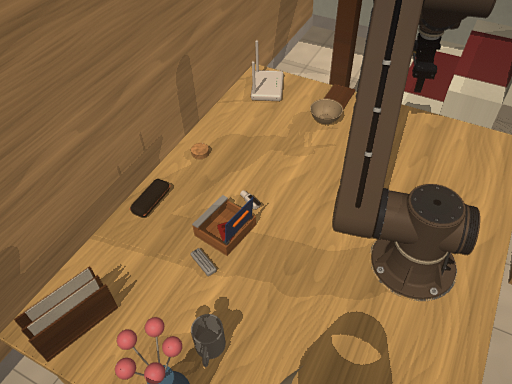

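View pics/top0.png

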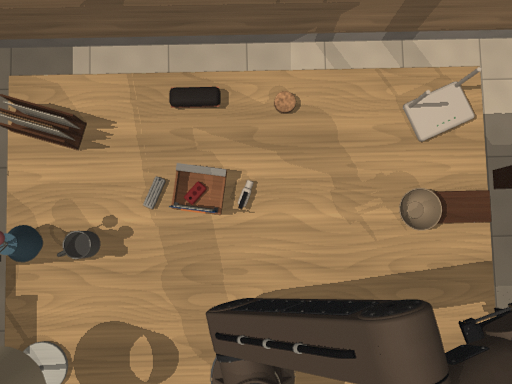

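Both views show the box at about (200,189) in top and (225,225) in side. The steel lip is at the far side, the flap stands upright at the near (robot) side, the multitool is to the left and the pump head to the right. Next: enlarged crops and masks.

```bash
cat > h.py <<'E'
import cv2, numpy as np
from cell import monitor, viewer, order, env
def ray(n,uv):
    i=viewer.camera_info(n); M=np.array(i["camera_from_world"]); R,t=M[:3,:3],M[:3,3]
    return -R.T@t, R.T@np.linalg.solve(i["K"],[uv[0],uv[1],1.])
def onz(n,uv,z):
    o,d=ray(n,uv); return o+d*(z-o[2])/d[2]
def proj(n,p):
    i=viewer.camera_info(n); M=np.array(i["camera_from_world"]); c=np.array(i["K"])@(M[:3,:3]@p+M[:3,3]); return c[:2]/c[2]
E
python3 - <<'E'
from h import *
a=cv2.imread("pics/top0.png")[150:225,140:265]; b=cv2.imread("pics/side0.png")[180:260,180:275]
a=cv2.resize(a,None,fx=6,fy=6,interpolation=cv2.INTER_CUBIC)[:,:750]
b=cv2.resize(b,None,fx=7,fy=7,interpolation=cv2.INTER_CUBIC)
cv2.imwrite("pics/topc.png",a); cv2.imwrite("pics/sidec.png",b)
im=cv2.imread("pics/top0.png"); hsv=cv2.cvtColor(im,cv2.COLOR_BGR2HSV).astype(int)
# lip: low-saturation grey
sub=np.zeros(im.shape[:2],bool); sub[155:185,168:235]=1
m=(sub&(hsv[...,1]<50)&(hsv[...,2]>70)).astype(np.uint8)
n,l,s,c=cv2.connectedComponentsWithStats(m); k=1+np.argmax(s[1:,4]); pts=np.argwhere(l==k)[:,::-1].astype(np.float32)
r=cv2.minAreaRect(pts); bp=cv2.boxPoints(r); print(s[k],r); print([np.round(onz("top",p,60),1).tolist() for p in bp], onz("top",r[0],60))
E
```

```text
[176 164  50  12 340] ((200.6531524658203, 169.33595275878906), (49.494441986083984, 6.966270923614502), 7.4958577156066895)
[[625.5, 217.2, 60.0], [646.3, 214.2, 60.0], [623.3, 67.6, 60.0], [602.5, 70.8, 60.0]] [624.37340325 142.42405341  60.        ]
```

View pics/topc.png

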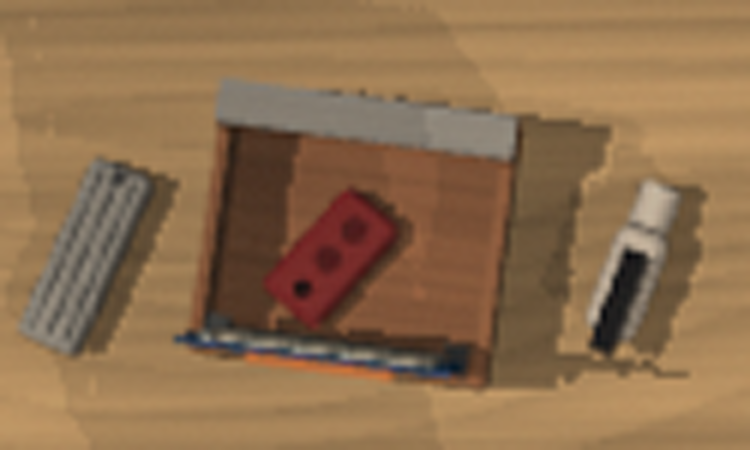

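View pics/sidec.png

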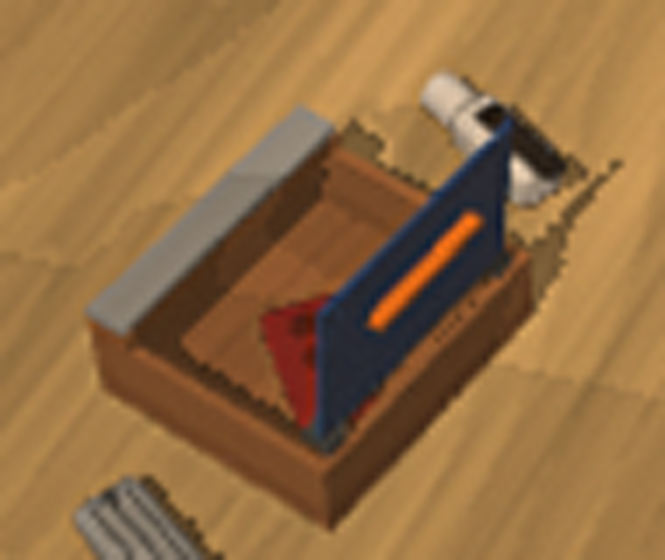

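The lip measures 150 x 21 mm, as it should. That puts the box yaw at about -0.156, its centre at about (568,151) and hinge_back at about (511,160). I'll close the fingers, turn the tool's x onto the box's x and start across.

Emit:
{"method": "move_arm", "body": {
  "moves": [0,0,0,0.1,0,0,0,0.1,0,0,0,0.1,0.3,0,0,0,0.3,0,0,0,0.3,0,0,0,0.3,0,0,0,0.3,0,0,0,0.17,0,0,0,0,-0.3,0,0],
  "claw": 0
}}

```text
t: 1.35
eef_pos: [450.7, -588.3, 212.1]
tcp_rot: [-3.141, 0.001, -0.154]
ft_force: [0.4, -0.2, 0.1]
opening: 0.024
grip_force: 0.0
```

```bash
python3 - <<'E'
from h import *
C=np.array([568.1,151.2,0]);X=np.array([.988,-.155,0]);Y=np.array([.155,.988,0]);Z=np.array([0,0,1.])
B=lambda x,y,z:C+x*X+y*Y+z*Z
for p,q in [((-68,75,0),(227.1,255.3)),((-68,75,45),(227,246)),((46,75,60),(197.8,227)),((46,-75,60),(227.3,200)),((-68,-75,45),(255.5,216.5))]:
    print(p,proj("side",B(*p)),q)
E
```

```text
(-68, 75, 0) [227.44105195 256.20282315] (227.1, 255.3)
(-68, 75, 45) [226.40579836 247.83658763] (227, 246)
(46, 75, 60) [197.65603192 227.26816277] (197.8, 227)
(46, -75, 60) [228.15357599 197.6422131 ] (227.3, 200)
(-68, -75, 45) [256.09359367 216.37632877] (255.5, 216.5)
```

Emit:
{"method": "move_arm", "body": {
  "moves": [0,-0.35,0,0,0,-0.35,0,0,0,-0.35,0,0,0,-0.35,0,0,0,-0.35,0,0,0,-0.35,0,0,0,-0.35,0,0,0,-0.35,0,0,0,-0.35,0,0,0,-0.35,0,0]
}}

```text
t: 2.6
eef_pos: [529.9, -67.0, 214.5]
tcp_rot: [3.142, 0.0, -0.154]
ft_force: [0.4, -0.3, -0.2]
opening: 0.003
grip_force: 0.0
```

```bash
cat >> h.py <<'E'
C=np.array([568.1,151.2,0]);X=np.array([.988,-.155,0]);Y=np.array([.155,.988,0])
def box():
    s=monitor.state(); p=s["eef_pos"]-C; f=s["ft_force"]
    print("t",s["t"],"box",np.round([p@X,p@Y,p[2]],1),"f",np.round([f@X,f@Y,f[2]],1),"rot",np.round(s["tcp_rot"],3),"q",np.round(s["joints"],2))
E
python3 -c "
from h import *
box()"
```

```text
t 2.6 box [  -3.9 -221.5  214.5] f [ 0.4 -0.3 -0.2] rot [ 3.142  0.    -0.154] q [-0.25  0.36  1.78 -0.    1.    1.48]
```

Emit:
{"method": "move_arm", "body": {
  "moves": [-0.1,-0.28,0,0,-0.1,-0.28,0,0,-0.1,-0.28,0,0,-0.2,-0.28,0,0,-0.2,-0.28,0,0,0,0,0,0,0,0,0,0]
}}

```text
t: 3.48
eef_pos: [458.5, 154.7, 214.6]
tcp_rot: [3.141, -0.0, -0.153]
ft_force: [0.1, -0.5, -0.3]
opening: 0.004
grip_force: 0.0
```

```bash
python3 -c "
from h import *
box()"
```

```text
t 3.475 box [-108.8  -13.5  214.6] f [ 0.2 -0.5 -0.3] rot [ 3.141 -0.    -0.153] q [ 0.19  0.29  1.89 -0.    0.96  1.91]
```

Now y by -13.5 mm (-0.09) and down 116 mm to z=98.

Emit:
{"method": "move_arm", "body": {
  "moves": [0,-0.09,0.2,0,0,0,0.2,0,0,0,0.2,0,0,0,0.17,0,0,0,0,0,0,0,0,0]
}}

```text
t: 4.22
eef_pos: [461.1, 167.7, 99.8]
tcp_rot: [-3.141, -0.001, -0.155]
ft_force: [0.8, -0.7, 0.1]
opening: 0.004
grip_force: 0.0
```

```bash
python3 - <<'E'
from h import *
box()
im=viewer.read_camera("side")[:,:,::-1]; cv2.imwrite("pics/s1.png",cv2.resize(im[170:270,170:290],None,fx=6,fy=6,interpolation=cv2.INTER_CUBIC)[:600])
E
```

```text
t 4.225 box [-108.2   -0.3   99.8] f [ 0.9 -0.5  0.1] rot [-3.141e+00 -1.000e-03 -1.550e-01] q [ 0.21  0.47  2.   -0.    0.67  1.94]
```

View pics/s1.png

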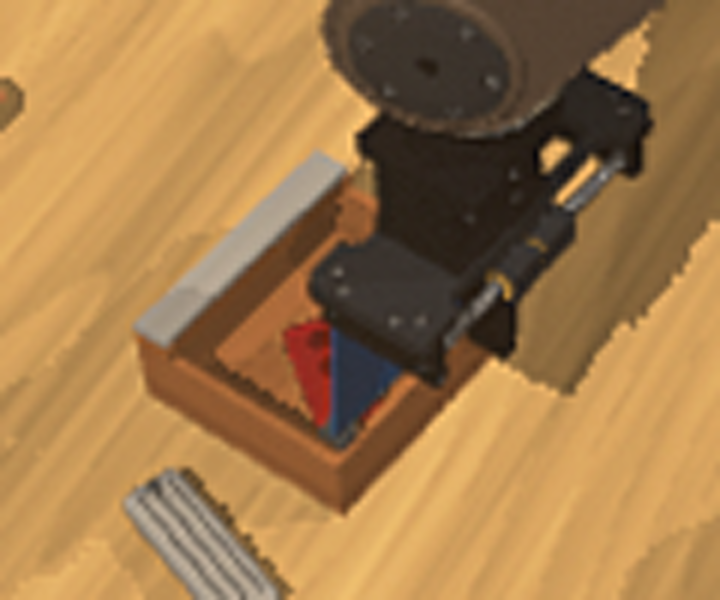

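Shut fingertips stand behind the flap at about (510,340), clear of everything. I'll fold it along the arc, r≈48 mm from the hinge.

Emit:
{"method": "move_arm", "body": {
  "moves": [0.13,0,0.01,0,0.13,0,0.01,0,0.05,0,0.01,0,0.05,0,0.01,0,0.04,0,0.02,0,0.04,0,0.02,0,0.035,0,0.033,0,0.035,0,0.033,0,0,0,0,0]
}}

```text
t: 5.4
eef_pos: [536.1, 156.4, 76.6]
tcp_rot: [3.141, 0.001, -0.154]
ft_force: [-0.2, 0.0, -0.4]
opening: 0.002
grip_force: 0.2
```

```bash
python3 -c "
from h import *
box()"
```

```text
t 5.4 box [-32.4   0.2  76.6] f [-0.2  0.  -0.4] rot [ 3.141e+00  1.000e-03 -1.540e-01] q [ 0.17  0.58  1.86 -0.    0.71  1.89]
```

Emit:
{"method": "move_arm", "body": {
  "moves": [0.025,0,0.04,0,0.025,0,0.04,0,0.015,0,0.04,0,0.005,0,0.03,0,0,0,0,0,0,0,0,0]
}}

```text
t: 6.15
eef_pos: [546.4, 154.9, 54.8]
tcp_rot: [3.141, -0.0, -0.153]
ft_force: [-0.1, -0.5, 0.9]
opening: 0.006
grip_force: 0.4
```

```bash
python3 - <<'E'
from h import *
box()
im=viewer.read_camera("side")[:,:,::-1]; cv2.imwrite("pics/s2.png",cv2.resize(im[170:270,170:290],None,fx=6,fy=6,interpolation=cv2.INTER_CUBIC)[:600])
E
```

```text
t 6.15 box [-22.    0.3  54.8] f [-0.  -0.5  0.9] rot [ 3.141 -0.    -0.153] q [ 0.16  0.62  1.85 -0.    0.68  1.88]
```

View pics/s2.png

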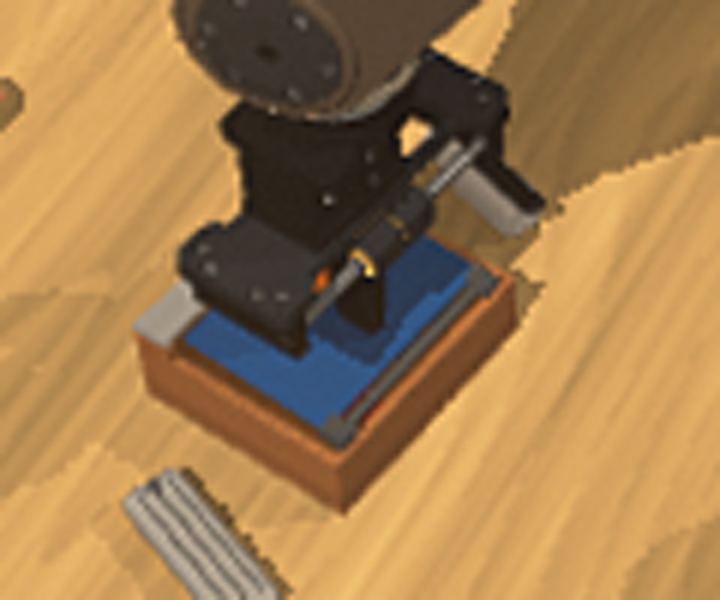

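The flap is nearly flat, with the tip on the blue face between hinge bar and rib. I'll move towards the rib while pressing lightly down.

Emit:
{"method": "move_arm", "body": {
  "moves": [0.02,0,0.006,0,0.02,0,0.006,0,0.01,0,0.004,0,0,0,0.004,0,0,0,0,0]
}}

```text
t: 6.82
eef_pos: [554.1, 153.7, 52.2]
tcp_rot: [-3.141, -0.001, -0.153]
ft_force: [-1.3, -0.3, 6.1]
opening: 0.001
grip_force: 3.1
```

```bash
python3 -c "
from h import *
box()"
```

```text
t 6.825 box [-14.3   0.3  52.2] f [-1.2 -0.5  6.1] rot [-3.141e+00 -1.000e-03 -1.530e-01] q [ 0.16  0.63  1.83 -0.    0.68  1.88]
```

Flat on its stop (6 N down). Sliding forward.

Emit:
{"method": "move_arm", "body": {
  "moves": [0.02,0,0,0,0.02,0,0,0,0.02,0,0,0,0.02,0,0,0,0,0,0,0]
}}

```text
t: 7.45
eef_pos: [565.7, 151.9, 52.1]
tcp_rot: [3.142, -0.0, -0.153]
ft_force: [-2.7, -0.9, 6.9]
opening: 0.005
grip_force: 3.5
```

```bash
python3 -c "
from h import *
box()"
```

```text
t 7.45 box [-2.5  0.3 52.1] f [-2.6 -1.3  6.9] rot [ 3.142 -0.    -0.153] q [ 0.15  0.64  1.8  -0.    0.7   1.87]
```

Emit:
{"method": "move_arm", "body": {
  "moves": [0.02,0,0,0,0.02,0,0,0,0.015,0,0,0,0,0,0,0]
}}

```text
t: 7.95
eef_pos: [573.1, 150.7, 52.0]
tcp_rot: [3.141, 0.001, -0.154]
ft_force: [-5.1, -0.2, 8.0]
opening: 0.004
grip_force: 4.1
```

```bash
python3 -c "
from h import *
box()"
```

```text
t 7.95 box [ 5.1  0.3 52. ] f [-5. -1.  8.] rot [ 3.141e+00  1.000e-03 -1.540e-01] q [0.15 0.65 1.78 0.   0.71 1.87]
```

Emit:
{"method": "move_arm", "body": {
  "moves": [0.015,0,0,0,0.015,0,0,0,0,0,0,0]
}}

```text
t: 8.32
eef_pos: [575.2, 150.3, 51.7]
tcp_rot: [3.14, 0.007, -0.153]
ft_force: [-15.3, 3.1, 13.4]
opening: 0.006
grip_force: 10.6
```

```bash
python3 -c "
from h import *
box()"
```

```text
t 8.325 box [ 7.1  0.2 51.7] f [-15.6   0.7  13.4] rot [ 3.14   0.007 -0.153] q [0.14 0.65 1.78 0.   0.72 1.87]
```

Force rose to 15 N at the expected home position (TCP x≈6). Ease back a little, lift straight up and retreat.

Emit:
{"method": "move_arm", "body": {
  "moves": [-0.03,0,0,0,0,0,-0.03,0,0,0,-0.1,0,0,0,-0.3,0,0,0,-0.3,0,-0.3,0,-0.2,0,-0.35,0,0,0,-0.35,0,0,0,0,0,0,0]
}}

```text
t: 9.45
eef_pos: [422.9, 173.9, 192.4]
tcp_rot: [-3.142, -0.0, -0.152]
ft_force: [0.1, -0.3, 1.1]
opening: 0.004
grip_force: 0.0
```

```bash
python3 - <<'E'
from h import *
box()
A=cv2.resize(viewer.read_camera("side")[180:260,180:275,::-1],(480,400),interpolation=cv2.INTER_CUBIC)
B=cv2.resize(viewer.read_camera("top")[145:225,140:204+20,::-1],(320,400),interpolation=cv2.INTER_CUBIC) if 0 else cv2.resize(viewer.read_camera("top")[150:225,165:235,::-1],(320,400),interpolation=cv2.INTER_CUBIC)
cv2.imwrite("pics/e.png",np.hstack([A,B]))
for x in (94-58-8,): pass
E
```

```text
t 9.45 box [-1.470e+02 -1.000e-01  1.924e+02] f [ 0.1 -0.3  1.1] rot [-3.142 -0.    -0.152] q [0.25 0.28 1.98 0.   0.88 1.97]
```

View pics/e.png

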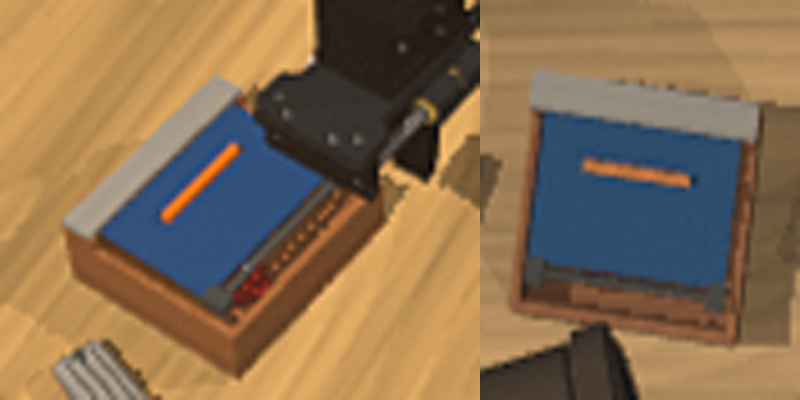

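The flap lies flat and held with its edge under the lip; a gap shows behind the hinge. I'll check the slide from the rib, which should be at x≈18.5 when home, and hand in.

```bash
python3 - <<'E'
from h import *
im=viewer.read_camera("top"); h=cv2.cvtColor(im,cv2.COLOR_RGB2HSV)[150:225,165:235]
m=cv2.inRange(h,(5,190,150),(20,255,255)); v,u=np.nonzero(m)
p=onz("top",(u.mean()+165,v.mean()+150),59)-C; x=p@X
print(len(u),"rib x",x,"y",p@Y,"slide",x-4.5)
if len(u)>10 and x-4.5>11: print(order.job_done())
E
```

```text
0 rib x nan y nan slide nan<stdin>:4: RuntimeWarning: Mean of empty slice.
  ret = ret.dtype.type(ret / rcount)
```

```bash
python3 - <<'E'
from h import *
im=viewer.read_camera("top").astype(int)[174:186,180:222]
m=(im[...,0]>im[...,2]+40); v,u=np.nonzero(m)
n,l,s,c=cv2.connectedComponentsWithStats(m.astype(np.uint8)); print(s,c)
k=1+np.argmax(s[1:,4]*(s[1:,2]>12)); p=onz("top",c[k]+[180,174],59)-C; x=p@X
print("rib x",x,"y",p@Y,"slide",x-4.5)
if abs(p@Y)<6 and 11<x-4.5<17: print(order.job_done())
E
```

```text
[[  0   0  42  12 449]
 [  8   6  23   5  54]
 [ 41  11   1   1   1]] [[20.6325167   5.17371938]
 [19.01851852  8.11111111]
 [41.         11.        ]]
rib x 18.306887344525812 y -0.31206450060625984 slide 13.806887344525812
the job is handed in; nothing more can be done
None
```

The key box is shut and the job is handed in: the flap lies flat with its edge under the lip, slid in about 13.8 of 14 mm by my camera measurement, and it stayed shut after I let go; the judge's verdict was not shown.

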